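# Gauge a gap with the thickest block that fits

## Robot

A 6-joint arm with a two-finger parallel gripper is mounted at the origin on a cart in front of the work surface, level with it; the furniture and walls round the work are solid. World frame = base frame: x ahead of the robot, y to its left, z up, the work surface at z = 0. Lengths are in mm, angles in rad, forces in N, time in s.
With the tool pointing down it reaches from about 400 to 925 mm from the base axis. Payload 12.5 kg.
Tool frame: the origin (TCP) lies between the finger pads; the fingertips stand 14 mm ahead of it and the grasp point (between the pads) lies 5 mm behind it; x points along the fingers, y is the direction in which the jaws open and shut, and the axes are right-handed (so a half turn about x gives the same grasp; the last joint's range is limited). The gripper opens to 95 mm and grips with 3 to 60 N. Pads are 20 mm wide; open, the fingers measure 119 mm over their backs; the gripper's body (75 mm by 180 mm) begins 59 mm behind the grasp point.
Start: joints at [-0.106, 0.491, 1.559, -0, 1.092, -0.106], TCP at [625.016, 0.021, 228.661] pointing down, gripper open.
Joint ranges: [-3.1, 3.1], [-0.84, 2.19], [0.05, 2.79], [-1.13, 4.28], [0.06, 2.93], [-2.69, 2.69]. Speed limits (rad/s): [2.22, 2.22, 2.79, 3.14, 3.14, 3.14].

## Interface

Orientations are given as [roll, pitch, yaw] about the fixed x, y, z axes, in that order (R = Rz(yaw) Ry(pitch) Rx(roll)).
In Python, from cell import env, cams gives the robot as it stands.
- The arm moves only by the tool carry_out, never from a script. Its arguments are lists of equal length, an entry for each row: "grip": the closure, from -1 (fully open) to 1 (shut); "linear": the shift along the tool's x, y, z scaled (see below), a list of three; "turn": the turn about the tool's x scaled (see below). In form: {"grip": [grip, ...], "linear": [[tx, ty, tz], ...], "turn": [turn, ...]}. A call has 1 to 5 rows; each row shifts and turns the commanded pose from where the row before left it, along the tool's axes as they then stand; what a row does not reach is not made up. The controller multiplies each number of a shift by 0.5 m and each number of a turn by 180 degrees. A row lasts 1/10 s, in which the tool goes at most 50 mm and 8.59 degrees, less where a joint would pass 70% of its speed; a pose out of reach is approached as far as the arm can. A call with a number of a shift or a turn outside -1 to 1 is refused whole. A call with a gripper value outside its range is refused whole. The fingers move at their own pace and stop on an object; the grip force is fixed at half the most. Time passes only in rows, so rows that do not move let the fingers close. It gives the time, the measured TCP pose, the force and the opening at its end, in the units of the state.
- env.state(): the state, without advancing time (a new reading comes with each control period).
- cams.read_camera(name): name is "scene" or "side" or "wrist"; returns the picture (384x512x3 uint8, blue, green, red); there is no depth.
- cams.camera_info(name): a dict with "fx", "fy", "cx", "cy" (pixels), "dist" ([k1, k2, p1, p2, k3] as OpenCV has them; the pictures are not rectified), "view" (4x4, takes a point from world to camera coordinates). Camera axes: x right, y down, z forward; pixel columns grow to the right and rows downward; lengths in mm; the calibration is good to about 2 mm. A picture is of the moment at which its call begins: read the wrist's pose just before it. camera_info takes no time and is no camera call; for the wrist camera it gives the pose at the moment of the call.
- env.job_done(): hands the job in, once; it reports no verdict.
The state is a dict: "t": time; "joints": joint angles; "qvel": joint speeds; "tau": joint torques, N m; "eef_pos": TCP position; "tcp_rot": TCP orientation; "ft_force": force on the tool from outside, world axes, zero at the start; "moment": the same for the moment, N m; "opening": opening from 0.0 (shut) to 1.0 (fully open).
Only numpy, scipy, OpenCV 4.12 (cv2) and the standard library are available. Lean on these libraries where they do the work, as an engineer would, in place of code of your own. Each camera call takes 0.05 s, during which the arm holds its last target. There are 200 camera calls.

## Task

Find out which gauge block fits the gap of the steel fixture: try them in the gap from above, beginning with the thickest, and leave the thickest one that slides in without forcing standing fully home on the gap's floor, about midway along the gap. Never press hard on the sprung fixture: a block that is too thick must be felt and taken out again, and the two blocks that are not used must end standing upright on the desk, well away from the fixture. Leave the loose bushing, loupe and knob where they are.

Things in the scene. Friction and masses are not known exactly. Their poses are not given: they have to be found in the camera images.
- fixture: Gap fixture on the desk: fixed dark base plate 84 (x) by 126 (y) by 8 mm; on it the sprung gauge head, a 70 x 112 mm plate with two steel jaws 50 mm long in x, tops at 46 mm. Origin: on the desk under the fixed jaw's face, midway along the gap; x along the gap, z up. Fixed jaw y = -28 to 0; gap from y = 0 to the adjustable, locked jaw at +y (24 mm thick; its face: stop_face less 1 mm); screw and knob to y = 100.
- head (a joint): How far the gauge head (plate with both jaws) is pressed down on its four springs, in m: 0 at rest against its upper stop, at most 0.004. It starts to sink at about 4 N of downward force and gives 8 N per mm; more than 2.5 mm is too hard; it moves straight down only and comes back up by itself.
- gap_mouth (a point): Point at the height of the jaw tops (46 mm over the desk), in the plane of the fixed jaw's face, midway along the gap; axes as the fixture's. The gap below is upright, open at the top and both x ends, 24 mm deep (floor 22 mm over the desk). Its width differs each time, 12.8 to 18.0 mm, and is not given. Both jaws have a 3 mm, 45 degree lead-in along the gap's top edge.
- block_thin: The thinnest of three loose metal gauge blocks (100 g) upright on the desk in changing places: 12 mm thick (its y), 26 mm wide (its x), 28 mm tall; on its top a flat grip tab 20 (x) by 10 (y) by 34 mm tall, the same on all three (62 mm in all). Thickness x width of the three: 12 x 26, 14 x 32, 16 x 38 mm. Origin: centre of the underside, z up.
- block_mid: The middle of three loose metal gauge blocks (100 g) upright on the desk in changing places: 14 mm thick (its y), 32 mm wide (its x), 28 mm tall; on its top a flat grip tab 20 (x) by 10 (y) by 34 mm tall, the same on all three (62 mm in all). Thickness x width of the three: 12 x 26, 14 x 32, 16 x 38 mm. Origin: centre of the underside, z up.
- block_thick: The thickest of three loose metal gauge blocks (100 g) upright on the desk in changing places: 16 mm thick (its y), 38 mm wide (its x), 28 mm tall; on its top a flat grip tab 20 (x) by 10 (y) by 34 mm tall, the same on all three (62 mm in all). Thickness x width of the three: 12 x 26, 14 x 32, 16 x 38 mm. Origin: centre of the underside, z up.
- bushing_a: Bystander: loose brass-coloured bushing, 34 mm across, 26 mm tall, standing on the desk. Origin: centre of the underside.
- loupe: Bystander: loose black eye loupe, 35 mm across, 40 mm tall, standing on the desk. Origin: centre of the underside.
- knurl_knob: Bystander: loose steel knob, 36 mm across, 22 mm tall, standing on the desk. Origin: centre of the underside.
Not all that is in view belongs to the job. Leave any purple look-alike of the block_mid alone.

How it is judged (in metres and radians):
On the way:
1. the thickest block has been tried first: it touches the fixture at the gap while the other two still stand on the desk (contact force between block_thick and fixture above 0.3 N and z of block_thick in the frame of fixture between 0.02 and 0.052 m and x of block_thick in the frame of fixture between -0.025 and 0.025 m and y of block_thick in the frame of fixture between -0.01 and 0.025 m and horizontal distance between each of block_thin, block_mid and fixture above 0.1 m), for 0.05 s.
At the end, for the whole second after the job is handed in: One block stands at rest in the gap, upright (0.17 rad), within 2.5 mm of its floor and 12 mm of midway along, with under 2.7 mm of slack (no thicker block would go in with 0.7 mm to spare). The other two stand upright on the desk (0.1 rad), over 100 mm from the fixture's origin (((z of block_thin in the frame of fixture between 0.02 and 0.0245 m and x of block_thin in the frame of fixture between -0.012 and 0.012 m and y of block_thin in the frame of fixture between 0.004 and 0.013 m and angle between the y axis of block_thin and the y axis of fixture, either way round below 0.2 rad and angle between block_thin's own z axis and vertical below 0.17 rad and linear speed of each of block_thin, block_mid, block_thick below 0.02 m/s and y of stop_face in the frame of fixture below 0.0157 m and height (world z) of block_mid between -0.004 and 0.004 m and angle between each of block_mid, block_thick's own z axis and vertical below 0.1 rad and horizontal distance between each of block_mid, block_thick and fixture above 0.1 m and height (world z) of block_thick between -0.004 and 0.004 m) or (z of block_mid in the frame of fixture between 0.02 and 0.0245 m and x of block_mid in the frame of fixture between -0.012 and 0.012 m and y of block_mid in the frame of fixture between 0.004 and 0.013 m and angle between the y axis of block_mid and the y axis of fixture, either way round below 0.2 rad and angle between block_mid's own z axis and vertical below 0.17 rad and linear speed of each of block_mid, block_thin, block_thick below 0.02 m/s and y of stop_face in the frame of fixture below 0.0177 m and height (world z) of block_thin between -0.004 and 0.004 m and angle between each of block_thin, block_thick's own z axis and vertical below 0.1 rad and horizontal distance between each of block_thin, block_thick and fixture above 0.1 m and height (world z) of block_thick between -0.004 and 0.004 m) or (z of block_thick in the frame of fixture between 0.02 and 0.0245 m and x of block_thick in the frame of fixture between -0.012 and 0.012 m and y of block_thick in the frame of fixture between 0.004 and 0.013 m and angle between the y axis of block_thick and the y axis of fixture, either way round below 0.2 rad and angle between block_thick's own z axis and vertical below 0.17 rad and linear speed of each of block_thick, block_thin, block_mid below 0.02 m/s and y of stop_face in the frame of fixture below 0.0197 m and height (world z) of block_thin between -0.004 and 0.004 m and angle between each of block_thin, block_mid's own z axis and vertical below 0.1 rad and horizontal distance between each of block_thin, block_mid and fixture above 0.1 m and height (world z) of block_mid between -0.004 and 0.004 m))); the robot touches nothing.
It fails at once if a block is forced: the sprung gauge head is pressed down more than 2.5 mm (about 24 N) (value of joint head above 0.0025 m).
It fails at once if the bushing, loupe or knob is moved more than 15 mm (distance of any of bushing_a, loupe, knurl_knob from where it was at the start of the episode above 0.015 m).
It also fails if it takes over 72 s, if anything falls off the work surface, if the arm or the gripper's body presses on something with over 40 N, if the wrist force passes 120 N, or if a joint passes its speed limit or range.

## Working session

There is one attempt and no reset: what is moved stays moved. The work goes in short steps, Python scripts to look and compute and a tool call to move; the robot and the scene stay as the last step left them, time stands still between calls to the robot, and variables do not carry over. Pictures are saved under pics/ and viewed, about 8 in all and at most 12, crops included, and the job is handed in when it is done.

Besides the shell and the picture viewer there is one more tool, called after "Request:" as name([rows], argument=value, ...), one row to a line, values as JSON. carry_out: Moves the arm, as the interface text tells. Shifts and turns lie within -1 to 1; 1 stands for 0.5 m of shift or 180 degrees of turn. Its arguments: {"type":"object","properties":{"grip":{"type":"array"},"linear":{"type":"array"},"turn":{"type":"array"}},"required":["grip","linear","turn"]}

```bash
ls; mkdir -p pics; cat > h.py <<'E'
import numpy as np, cv2
from cell import env, cams
def ray(name,uv,info=None):
    i=info or cams.camera_info(name)
    K=np.array([[i['fx'],0,i['cx']],[0,i['fy'],i['cy']],[0,0,1]])
    n=cv2.undistortPoints(np.array(uv,float).reshape(-1,1,2),K,np.array(i['dist'],float)).reshape(-1,2)
    V=np.array(i['view']);R=V[:3,:3];o=-R.T@V[:3,3]
    return o,np.c_[n,np.ones(len(n))]@R
def onz(name,uv,z,info=None):
    o,d=ray(name,uv,info); return o+d*((z-o[2])/d[:,2])[:,None]
def proj(name,P,info=None):
    i=info or cams.camera_info(name)
    K=np.array([[i['fx'],0,i['cx']],[0,i['fy'],i['cy']],[0,0,1]]);V=np.array(i['view'])
    return cv2.projectPoints(np.array(P,float).reshape(-1,1,3),cv2.Rodrigues(V[:3,:3])[0],V[:3,3],K,np.array(i['dist'],float))[0].reshape(-1,2)
E
python3 - <<'E'
from h import *
s=env.state();print({k:np.round(v,3) for k,v in s.items()})
for n in ['scene','side','wrist']:
    i=cams.camera_info(n);V=np.array(i['view']);print(n,i['fx'],i['dist'],-V[:3,:3].T@V[:3,3],V[2,:3])
    cv2.imwrite(f'pics/{n}0.png',cams.read_camera(n))
a=[cv2.imread(f'pics/{n}0.png') for n in ['scene','side','wrist']]
E
```

```text
pics
{'t': np.float64(0.0), 'joints': array([-0.106,  0.492,  1.559, -0.   ,  1.092, -0.106]), 'qvel': array([ 0.001, -0.001,  0.001, -0.   ,  0.001, -0.   ]), 'tau': array([-1.0000e-03, -6.1264e+01, -2.5818e+01,  6.9000e-02,  4.8000e-02,
       -0.0000e+00]), 'eef_pos': array([6.24789e+02, 3.80000e-02, 2.28070e+02]), 'tcp_rot': array([-1.662,  1.57 ,  3.05 ]), 'ft_force': array([ 0.209, -0.236, -0.271]), 'moment': array([-0.022, -0.088,  0.01 ]), 'opening': np.float64(1.001)}
scene 440.2649737455313 [-0.08625022  0.          0.          0.          0.        ] [113.59910465 619.19329011 644.02588998] [ 0.45553578 -0.57237182 -0.68181937]
side 385.62369974492725 [0.00977329 0.         0.         0.         0.        ] [ 166.32845476 -384.08568272  640.1395161 ] [ 0.44011267  0.59973007 -0.66829985]
wrist 277.6819098196923 [-0.03761517  0.          0.          0.          0.        ] [624.42241265  73.69598846 383.94461142] [-0.00194433 -0.26195188 -0.96507898]
```

View pics/scene0.png

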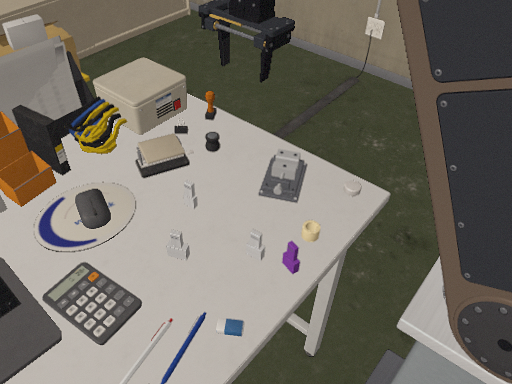

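View pics/wrist0.png

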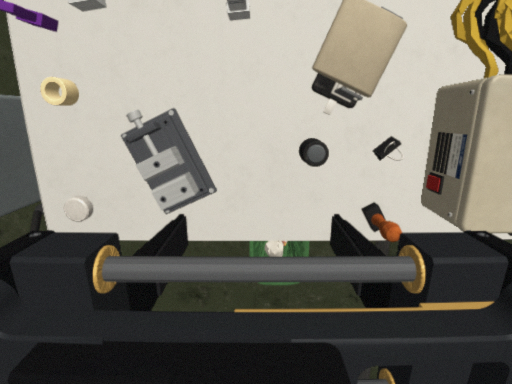

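The scene view shows the three grey blocks at about (190,197), (178,247) and (256,245). The purple look-alike is at (291,257), the fixture at (284,175), the bushing at (311,231), the knob at (352,188) and the loupe at (212,141). The wrist view shows the fixture at (165,160), with its screw towards the upper left.

```bash
python3 - <<'E'
from h import *
P={'A':(194,207),'B':(179,257),'C':(257,256),'purp':(291,270),'bush':(311,238),'knob':(352,192),'loupe':(212,149),'fix':(284,180)}
for k,v in P.items(): print(k,onz('scene',[v],0).round())
print('wrist fixture, plate corners z=8', onz('wrist',[(124,134),(172,109),(215,189),(167,213)],8).round(1).tolist())
a=cv2.imread('pics/scene0.png')[150:280,150:370]; cv2.imwrite('pics/c1.png',cv2.resize(a,None,fx=3.6,fy=3.6,interpolation=cv2.INTER_CUBIC))
print(cams.camera_info('wrist')['view'])
E
```

```text
A [[592. 195.   0.]]
B [[522. 305.   0.]]
C [[414. 210.   0.]]
purp [[348. 195.   0.]]
bush [[362. 108.   0.]]
knob [[367. -58.   0.]]
loupe [[695.  30.   0.]]
fix [[501.   7.   0.]]
wrist fixture, plate corners z=8 [[442.7, 49.9, 8.0], [510.4, 81.8, 8.0], [562.6, -26.6, 8.0], [491.6, -62.5, 8.0]]
[[ 9.99998264e-01  5.61306376e-05 -1.86256369e-03 -6.23722892e+02]
 [ 5.42102667e-04 -9.65076513e-01  2.61967614e-01 -2.98193459e+01]
 [-1.78281206e-03 -2.61968169e-01 -9.65074868e-01  3.91030998e+02]
 [ 0.00000000e+00  0.00000000e+00  0.00000000e+00  1.00000000e+00]]
```

View pics/c1.png

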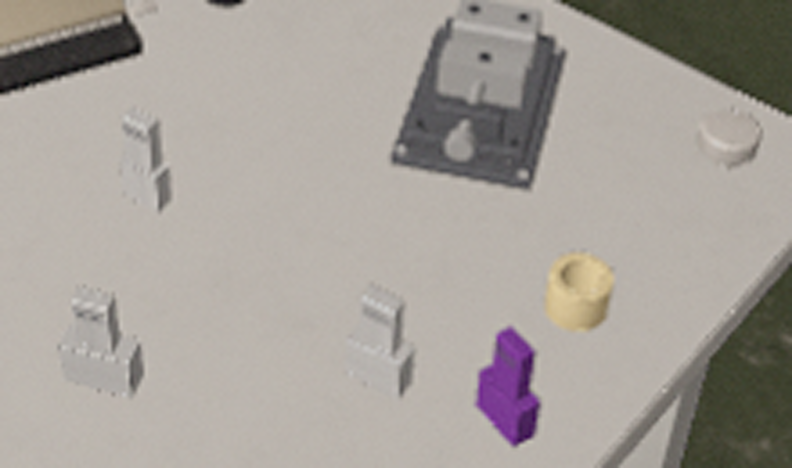

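The crop shows B (bottom left) as the widest block, C (centre) as the middle one and A (top left) as the thinnest. I'll move over the blocks and measure them.

```bash
cat >> h.py <<'E'
from scipy.spatial.transform import Rotation as Ro
def tool():
    s=env.state(); return np.array(s['eef_pos']),Ro.from_euler('xyz',s['tcp_rot']).as_matrix(),s
def plan(target,yaw=None):
    """linear total (units of 0.5 m) to world target TCP, turn total; yaw = wanted world angle of tool y (mod pi)"""
    p,R,s=tool(); sh=R.T@(np.array(target,float)-p)
    cur=np.degrees(np.arctan2(R[1,1],R[0,1]))
    out=[sh.round(1).tolist(),'units',(sh/500).round(4).tolist(),'tool y ang',cur.round(2)]
    if yaw is not None:
        d=(yaw-cur+90)%180-90; out+=['turn deg(world z)',round(d,2),'turn units (tool x)',round(-d/180,4)]
    print(out)
E
python3 - <<'E'
from h import *
p,R,s=tool();print(R.round(3)); plan((500,180,228))
E
```

```text
[[-0.001  1.     0.   ]
 [ 0.     0.    -1.   ]
 [-1.    -0.001 -0.   ]]
[[0.3, -124.8, -180.0], 'units', [0.0006, -0.2497, -0.3599], 'tool y ang', np.float64(0.0)]
```

Request:
carry_out([
  [0,-0.05,-0.072],
  [0,-0.05,-0.072],
  [0,-0.05,-0.072],
  [0,-0.05,-0.072],
  [0,-0.05,-0.072],
], grip=[-1,-1,-1,-1,-1], turn=[0,0,0,0,0])

```text
t: 0.65
eef_pos: [498.8, 181.2, 228.5]
tcp_rot: [-1.418, 1.571, -2.989]
ft_force: [0.9, 0.5, 1.0]
opening: 1.002
```

```bash
python3 - <<'E'
from h import *
i=cams.camera_info('wrist');cv2.imwrite('pics/w1.png',cams.read_camera('wrist'))
import pickle;pickle.dump(i,open('w1.pkl','wb'));print(env.state()['eef_pos'],proj('wrist',[[592,195,0],[522,305,0],[414,210,0]],i))
E
```

```text
[495.37152261 184.92833893 228.62926392] [[326.08879795 159.4466023 ]
 [277.22741905  75.2603014 ]
 [197.9595822  148.66560227]]
```

View pics/w1.png

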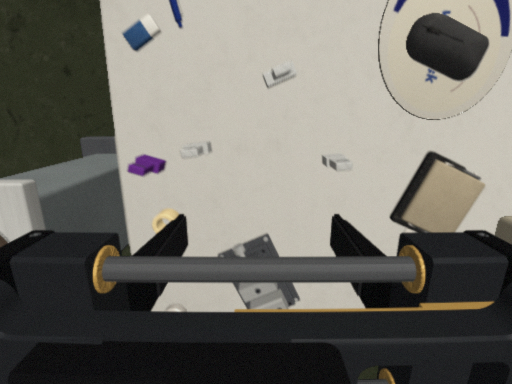

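The wrist view shows B at (279,74), C at (196,150), A at (337,162) and the purple one at (146,165). Next I'll go over B (the thickest), turned so the jaws open across its tab.

```bash
python3 - <<'E'
from h import *
plan((522,303,140),-72); print(env.state()['eef_pos'],env.state()['joints'],env.state()['t'])
E
```

```text
[[88.7, 27.0, -117.9], 'units', [0.1774, 0.054, -0.2359], 'tool y ang', np.float64(0.1), 'turn deg(world z)', np.float64(-72.1), 'turn units (tool x)', np.float64(0.4006)]
[495.37152261 184.92833893 228.62926392] [2.31661236e-01 3.55237441e-01 1.79268391e+00 1.63432203e-03
 9.95285013e-01 2.28970664e-01] 0.7
```

Request:
carry_out([
  [0.035,0.01,-0.047],
  [0.035,0.01,-0.047],
  [0.035,0.01,-0.047],
  [0.035,0.01,-0.047],
  [0.035,0.01,-0.047],
], grip=[-1,-1,-1,-1,-1], turn=[0,0,0,0,0])

```text
t: 1.2
eef_pos: [525.1, 298.5, 140.2]
tcp_rot: [-0.879, 1.571, -2.45]
ft_force: [0.2, -0.4, -0.4]
opening: 0.998
```

Request:
carry_out([
  [0,0,0],
  [0,0,0],
  [0,0,0],
  [0,0,0],
  [0,0,0],
], grip=[-1,-1,-1,-1,-1], turn=[0.045,0.045,0.045,0.045,0.045])

```text
t: 1.7
eef_pos: [525.0, 297.5, 140.9]
tcp_rot: [-0.331, 1.57, -2.614]
ft_force: [-0.2, -0.4, -0.4]
opening: 1.001
```

Request:
carry_out([
  [0,0,0],
  [0,0,0],
  [0,0,0],
  [0,0,0],
  [0,0,0],
], grip=[-1,-1,-1,-1,-1], turn=[0.045,0.045,0.045,0.04,0])

```text
t: 2.2
eef_pos: [525.0, 297.4, 141.0]
tcp_rot: [0.306, 1.571, -2.523]
ft_force: [-0.2, -0.7, -0.6]
opening: 1.002
```

```bash
python3 - <<'E'
from h import *
i=cams.camera_info('wrist');a=cams.read_camera('wrist');cv2.imwrite('pics/w2.png',a)
p,R,s=tool();print(p,R.round(3)[:,1],s['joints'].round(2),proj('wrist',[[522,305,62],[522,305,0]],i))
cv2.imwrite('pics/w2c.png',cv2.resize(a[120:280,160:360],None,fx=3.5,fy=3.5,interpolation=cv2.INTER_CUBIC))
E
```

```text
[524.99987021 297.46969603 140.98232292] [ 0.312 -0.95   0.   ] [ 0.41  0.56  1.7  -0.    0.88  1.66] [[249.72397179 200.75401057]
 [251.47291233 183.86885046]]
```

View pics/w2c.png

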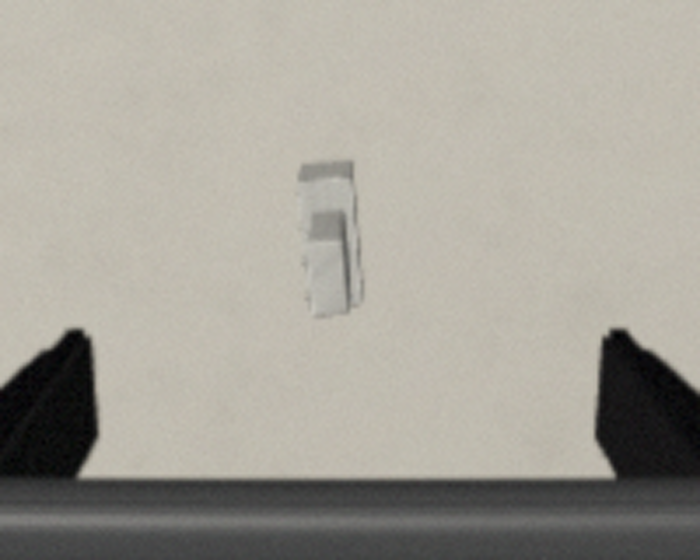

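The crop shows B with its tab top at crop corners (308,241), (344,239), (350,312), (313,317), and the shoulder's far edge from (298,180) to (353,177).

```bash
cat >> h.py <<'E'
def crop(pts,x0,y0,f): return np.array(pts,float)/f+[x0,y0]
E
python3 - <<'E'
from h import *
t=onz('wrist',crop([(308,241),(344,239),(350,312),(313,317)],160,120,3.5),62);print(t.round(1),t.mean(0))
u=t[[2,3]].mean(0)-t[[0,1]].mean(0);print('x axis',np.degrees(np.arctan2(u[1],u[0])),np.linalg.norm(u))
s=onz('wrist',crop([(298,180),(353,177),(362,305)],160,120,3.5),28);print(s.round(1),np.linalg.norm(s[1]-s[0]),np.linalg.norm(s[2]-s[1]))
plan((*t.mean(0)[:2],45),np.degrees(np.arctan2(u[1],u[0]))+90)
E
```

```text
[[531.9 309.7  62. ]
 [535.2 301.4  62. ]
 [517.3 293.9  62. ]
 [513.1 302.5  62. ]] [524.38246957 301.86562897  62.        ]
x axis -158.0652000041062 19.731030665848444
[[538.9 316.2  28. ]
 [544.5 301.8  28. ]
 [509.3 287.4  28. ]] 15.505673400303543 38.04458640769132
[[96.0, -4.4, -0.8], 'units', [0.192, -0.0087, -0.0016], 'tool y ang', np.float64(-71.84), 'turn deg(world z)', np.float64(3.78), 'turn units (tool x)', np.float64(-0.021)]
```

B is the 16 x 38 block. I'll descend and grip.

Request:
carry_out([
  [0,-0.009,-0.002],
  [0.06,0,0],
  [0.06,0,0],
  [0.04,0,0],
  [0.03,0,0],
], grip=[-1,-1,-1,-1,-1], turn=[-0.021,0,0,0,0])

```text
t: 2.75
eef_pos: [524.2, 301.9, 44.6]
tcp_rot: [0.065, 1.569, -2.693]
ft_force: [0.6, 0.1, 0.8]
opening: 1.0
```

Request:
carry_out([
  [0,0,0],
  [0,0,0],
  [0,0,0],
  [0,0,0],
  [0,0,0],
], grip=[1,1,1,1,1], turn=[0,0,0,0,0])

```text
t: 3.25
eef_pos: [524.9, 302.2, 46.9]
tcp_rot: [3.141, 1.569, 0.38]
ft_force: [0.3, -0.1, -0.1]
opening: 0.635
```

Request:
carry_out([
  [0,0,0],
  [0,0,0],
  [0,0,0],
  [0,0,0],
  [0,0,0],
], grip=[1,1,1,1,1], turn=[0,0,0,0,0])

```text
t: 3.75
eef_pos: [524.6, 302.1, 46.1]
tcp_rot: [2.667, 1.571, -0.094]
ft_force: [-0.5, 0.3, -0.2]
opening: 0.214
```

Request:
carry_out([
  [0,0,0],
  [0,0,0],
  [-0.04,0,0],
  [-0.08,0,0],
  [-0.08,0,0],
], grip=[1,1,1,1,1], turn=[0,0,0,0,0])

```text
t: 4.25
eef_pos: [524.2, 301.9, 146.7]
tcp_rot: [0.052, 1.569, -2.71]
ft_force: [-0.6, 0.5, -0.6]
opening: 0.102
```

```bash
python3 - <<'E'
from h import *
print(env.state()['opening'],env.state()['joints'])
plan((570,40,170),-65.5)
E
```

```text
0.10158157663103787 [ 4.13417126e-01  5.53718732e-01  1.69464313e+00 -4.41032007e-05
  8.95083630e-01  1.60413561e+00]
[[-23.2, 260.2, 54.6], 'units', [-0.0463, 0.5204, 0.1093], 'tool y ang', np.float64(-68.22), 'turn deg(world z)', np.float64(2.72), 'turn units (tool x)', np.float64(-0.0151)]
```

```bash
python3 - <<'E'
from h import *
plan((438,-30,170),-65.5)
E
```

```text
[[-22.9, 276.2, 203.2], 'units', [-0.0458, 0.5525, 0.4064], 'tool y ang', np.float64(-68.22), 'turn deg(world z)', np.float64(2.72), 'turn units (tool x)', np.float64(-0.0151)]
```

Request:
carry_out([
  [-0.01,0.069,0.051],
  [-0.01,0.069,0.051],
  [-0.01,0.069,0.051],
  [-0.01,0.069,0.051],
  [-0.006,0.069,0.051],
], grip=[1,1,1,1,1], turn=[0,0,0,0,0])

```text
t: 4.75
eef_pos: [469.5, 93.2, 169.5]
tcp_rot: [2.784, 1.57, 0.022]
ft_force: [-0.4, 0.2, -1.6]
opening: 0.104
```

Request:
carry_out([
  [0,0.069,0.051],
  [0,0.069,0.051],
  [0,0.069,0.051],
  [0,0,0],
  [0,0,0],
], grip=[1,1,1,1,1], turn=[-0.015,0,0,0,0])

```text
t: 5.25
eef_pos: [441.4, -31.5, 169.2]
tcp_rot: [3.108, 1.571, 0.391]
ft_force: [-0.1, -0.2, -0.7]
opening: 0.101
```

```bash
python3 - <<'E'
from h import *
import pickle
i=cams.camera_info('wrist');a=cams.read_camera('wrist');cv2.imwrite('pics/w3.png',a);pickle.dump(i,open('w3.pkl','wb'))
p,R,s=tool();print(p,R.round(3)[:,1],s['joints'].round(2),s['ft_force'],proj('wrist',[[511,2,46]],i))
cv2.imwrite('pics/w3c.png',cv2.resize(a[40:240,140:380],None,fx=3,fy=3,interpolation=cv2.INTER_CUBIC))
E
```

```text
[441.56086814 -30.64843797 169.20207827] [ 0.414 -0.91  -0.   ] [-0.22  0.32  2.06  0.    0.76  0.93] [-0.43996951  0.86355077 -2.06685757] [[257.10788265 110.51605346]]
```

View pics/w3c.png

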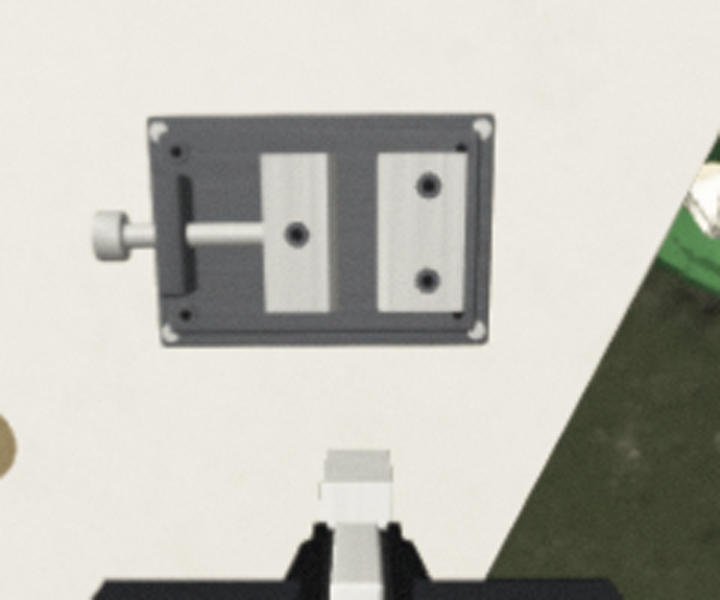

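The crop shows the fixture square to the camera. The adjustable jaw's top spans x 263–330 and the fixed jaw's 377–466, both over rows 153–312. The held block is below at (355,500). I'll take edge profiles next.

```bash
python3 - <<'E'
from h import *
import pickle
i=pickle.load(open('w3.pkl','rb'));a=cv2.imread('pics/w3.png').astype(int)
for r in (96,105,112,125,138): print(r,a[r,222:302].mean(1).astype(int).tolist())
c=crop([(263,153),(330,153),(377,153),(466,153),(263,312),(330,312),(377,312),(466,312)],140,40,3)
print(onz('wrist',c,46,i).round(1)); 
t=onz('wrist',crop([(334,525),(380,525)],140,40,3),185,i)
print('fixed width', )
E
```

```text
96 [97, 99, 97, 98, 125, 181, 201, 203, 206, 210, 210, 206, 204, 203, 202, 204, 205, 206, 208, 208, 208, 200, 204, 206, 209, 211, 196, 138, 116, 114, 103, 98, 100, 102, 97, 101, 101, 100, 100, 98, 99, 102, 102, 137, 196, 209, 210, 210, 206, 204, 202, 205, 206, 210, 210, 206, 207, 204, 204, 202, 200, 203, 203, 206, 210, 206, 201, 207, 208, 207, 210, 208, 199, 149, 109, 102, 93, 75, 94, 100]
105 [97, 99, 102, 96, 112, 169, 199, 201, 207, 209, 206, 208, 206, 204, 202, 204, 206, 205, 205, 208, 207, 203, 202, 205, 206, 210, 206, 145, 118, 112, 109, 101, 101, 104, 100, 103, 100, 103, 105, 103, 102, 99, 105, 132, 199, 211, 210, 207, 207, 202, 205, 206, 204, 209, 211, 205, 207, 190, 151, 115, 111, 107, 111, 153, 196, 204, 198, 205, 207, 207, 209, 206, 194, 134, 105, 100, 93, 75, 92, 100]
112 [104, 101, 98, 102, 108, 151, 192, 205, 204, 206, 208, 205, 205, 201, 202, 203, 205, 206, 205, 207, 209, 203, 201, 205, 207, 212, 205, 150, 119, 116, 106, 108, 99, 101, 102, 94, 102, 99, 99, 99, 100, 102, 104, 129, 197, 213, 211, 209, 205, 203, 206, 207, 209, 209, 210, 207, 204, 201, 203, 199, 202, 204, 
[... 342 characters left out ...]
206, 208, 207, 207, 204, 201, 203, 206, 204, 206, 206, 204, 201, 199, 202, 203, 207, 209, 208, 201, 172, 109, 103, 100, 80, 82, 94, 95]
138 [97, 93, 99, 97, 98, 106, 160, 199, 205, 206, 207, 205, 203, 204, 200, 204, 204, 203, 204, 207, 204, 205, 200, 201, 203, 206, 205, 173, 131, 121, 113, 102, 101, 95, 96, 92, 94, 97, 97, 98, 95, 95, 98, 131, 198, 213, 217, 208, 202, 205, 207, 206, 204, 209, 207, 205, 204, 200, 199, 197, 193, 198, 200, 203, 199, 200, 198, 203, 207, 205, 203, 197, 151, 105, 98, 89, 72, 90, 95, 92]
[[515.9  35.   46. ]
 [524.6  15.6  46. ]
 [530.8   2.   46. ]
 [542.5 -23.8  46. ]
 [469.5  15.5  46. ]
 [478.7  -4.8  46. ]
 [485.1 -19.   46. ]
 [497.3 -46.   46. ]]
fixed width
```

```bash
python3 - <<'E'
from h import *
import pickle
i=pickle.load(open('w3.pkl','rb'));a=cv2.imread('pics/w3.png').astype(int)
p,R,s=tool()
P=[p+R@np.array(v) for v in [(46,-8,-19),(46,8,-19),(18,-8,-19),(18,8,-19)]]
print(proj('wrist',P,i).round(2))
for r in (191,195,203): print(r,a[r,240:280].mean(1).astype(int).tolist())
print([a[r,252:266].mean().astype(int) for r in range(184,204)])
# edges at subpixel
ex=lambda L,R:np.r_[L,R]
for r in (96,105,112,125,138):
    print(r,onz('wrist',[(265.55,r)],44,i).round(1))
O=np.array([508,-8.5]); th=np.radians(24.5); fx=np.array([np.cos(th),np.sin(th)]); fy=np.array([-fx[1],fx[0]])
c=O+fy*6.5; print('target',c); plan((*c,46+46+15))
E
```

```text
[[247.46 188.57]
 [268.73 188.54]
 [245.79 199.56]
 [270.22 199.53]]
191 [229, 229, 230, 231, 231, 231, 230, 230, 225, 204, 199, 198, 197, 196, 200, 196, 197, 194, 193, 194, 192, 196, 193, 195, 195, 195, 195, 195, 194, 186, 222, 228, 228, 228, 229, 229, 231, 230, 230, 231]
195 [230, 229, 228, 230, 230, 230, 229, 225, 205, 197, 194, 197, 195, 197, 193, 196, 196, 198, 195, 194, 196, 196, 197, 197, 199, 200, 197, 195, 200, 204, 201, 226, 229, 230, 230, 230, 229, 232, 230, 229]
203 [229, 230, 232, 230, 228, 228, 205, 227, 232, 231, 232, 229, 230, 227, 227, 230, 230, 232, 230, 230, 228, 230, 231, 232, 231, 229, 230, 231, 230, 229, 221, 229, 231, 229, 231, 229, 228, 229, 228, 228]
[np.int64(228), np.int64(228), np.int64(228), np.int64(229), np.int64(228), np.int64(221), np.int64(199), np.int64(195), np.int64(196), np.int64(197), np.int64(197), np.int64(196), np.int64(196), np.int64(196), np.int64(197), np.int64(195), np.int64(207), np.int64(229), np.int64(230), np.int64(230)]
96 [[5.267e+02 2.000e-01 4.400e+01]]
105 [[519.1  -3.3  44. ]]
112 [[513.1  -6.1  44. ]]
125 [[501.9 -11.3  44. ]]
138 [[490.3 -16.6  44. ]]
target [505.30449392  -2.58525174]
[[62.2, 0.8, -69.6], 'units', [0.1244, 0.0016, -0.1393], 'tool y ang', np.float64(-65.57)]
```

```bash
python3 - <<'E'
from h import *
plan((505.7,-1.5,102),-65.4)
E
```

```text
[[67.2, -0.0, -70.4], 'units', [0.1344, -0.0, -0.1409], 'tool y ang', np.float64(-65.57), 'turn deg(world z)', np.float64(0.17), 'turn units (tool x)', np.float64(-0.0009)]
```

Request:
carry_out([
  [0,0,-0.07],
  [0,0,-0.071],
  [0.06,0,0],
  [0.06,0,0],
  [0.0144,0,0],
], grip=[1,1,1,1,1], turn=[-0.001,0,0,0,0])

```text
t: 5.8
eef_pos: [504.5, 0.3, 99.5]
tcp_rot: [-0.577, 1.566, 2.998]
ft_force: [-0.1, 0.0, -1.2]
opening: 0.103
```

Request:
carry_out([
  [0,0,0],
  [0,0,0],
  [0,0,0],
], grip=[1,1,1], turn=[0,0,0])

```text
t: 6.1
eef_pos: [506.2, -1.3, 103.2]
tcp_rot: [2.583, 1.569, -0.128]
ft_force: [0.5, -0.5, -0.8]
opening: 0.107
```

```bash
python3 - <<'E'
from h import *
plan((505.7,-1.5,92),-65.4)
a=cams.read_camera('wrist');cv2.imwrite('pics/w4c.png',cv2.resize(a[100:260,170:350],None,fx=4,fy=3.7,interpolation=cv2.INTER_CUBIC)[:600])
b=cams.read_camera('side');uv=proj('side',[[508,-8,50]])[0].astype(int);print(uv,env.state()['ft_force'])
E
```

```text
[[11.2, -0.1, 0.5], 'units', [0.0224, -0.0001, 0.0011], 'tool y ang', np.float64(-65.32), 'turn deg(world z)', np.float64(-0.08), 'turn units (tool x)', np.float64(0.0004)]
[278 234] [ 0.16450199  0.02727439 -1.10553827]
```

View pics/w4c.png

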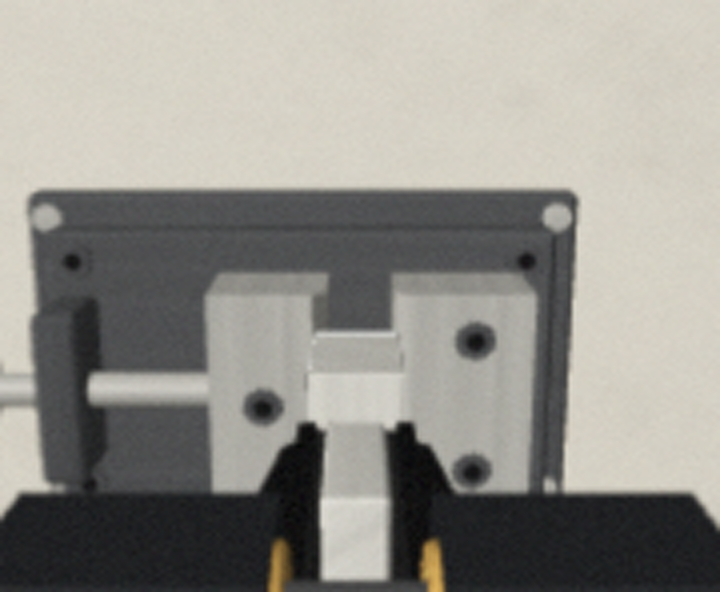

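The close view shows the block (313–400) hovering over a gap of 328–393, which works out to about 13 mm, so the gap centre is roughly 0.8 mm further along tool +y. I'll shift by that and feel downwards gently.

Request:
carry_out([
  [0.006,0.0016,0],
  [0.008,0,0],
  [0.002,0,0],
  [0.002,0,0],
  [0.002,0,0],
], grip=[1,1,1,1,1], turn=[0,0,0,0,0])

```text
t: 6.7
eef_pos: [505.9, -2.3, 91.8]
tcp_rot: [-0.394, 1.571, -3.105]
ft_force: [1.2, -0.5, -1.4]
opening: 0.104
```

Request:
carry_out([
  [0.002,0,0],
  [0,0,0],
  [0,0,0],
], grip=[1,1,1], turn=[0,0,0])

```text
t: 7.0
eef_pos: [505.9, -2.2, 90.9]
tcp_rot: [-0.688, 1.571, 2.884]
ft_force: [-0.0, -0.0, -1.7]
opening: 0.105
```

Request:
carry_out([
  [0.001,0,0],
  [0,0,0],
  [0,0,0],
], grip=[1,1,1], turn=[0,0,0])

```text
t: 7.3
eef_pos: [506.0, -2.2, 90.5]
tcp_rot: [2.631, 1.571, -0.08]
ft_force: [0.2, -0.8, -0.9]
opening: 0.103
```

Request:
carry_out([
  [0.001,0,0],
  [0,0,0],
  [0,0,0],
], grip=[1,1,1], turn=[0,0,0])

```text
t: 7.6
eef_pos: [506.1, -2.3, 90.1]
tcp_rot: [2.468, 1.57, -0.244]
ft_force: [0.1, -1.9, 3.2]
opening: 0.104
```

Request:
carry_out([
  [0.001,0.0008,0],
  [0,0,0],
  [0,0,0],
], grip=[1,1,1], turn=[0,0,0])

```text
t: 7.9
eef_pos: [506.2, -2.5, 89.6]
tcp_rot: [3.065, 1.57, 0.354]
ft_force: [-0.4, 0.6, 5.3]
opening: 0.108
```

Request:
carry_out([
  [0.001,0,0],
  [0,0,0],
  [0,0,0],
], grip=[1,1,1], turn=[0,0,0])

```text
t: 8.2
eef_pos: [506.2, -2.5, 89.3]
tcp_rot: [2.902, 1.57, 0.191]
ft_force: [-0.4, 1.1, 8.4]
opening: 0.109
```

The thick block is stopped in the lead-in: about 9 N net, 2 mm below the mouth, with little sideways force. It is too thick, so I'll take it out and put it back where it stood.

Request:
carry_out([
  [-0.02,0,0],
  [-0.06,0,0],
  [-0.06,0,0],
  [0,-0.077,-0.041],
  [0,-0.077,-0.041],
], grip=[1,1,1,1,1], turn=[0,0,0,0,0])

```text
t: 8.7
eef_pos: [511.5, 84.8, 160.3]
tcp_rot: [2.764, 1.569, 0.05]
ft_force: [0.9, 0.2, -0.6]
opening: 0.106
```

Request:
carry_out([
  [0,-0.077,-0.041],
  [0,-0.077,-0.041],
  [0,-0.077,-0.041],
  [0,-0.077,-0.041],
  [0,-0.077,-0.041],
], grip=[1,1,1,1,1], turn=[0,0,0,0,0])

```text
t: 9.2
eef_pos: [523.6, 304.1, 159.3]
tcp_rot: [0.044, 1.57, -2.667]
ft_force: [1.0, 0.6, -1.9]
opening: 0.103
```

Request:
carry_out([
  [0,0,0],
  [0.08,0,0],
  [0.08,0,0],
  [0.03,0,0],
  [0,0,0],
], grip=[1,1,1,1,1], turn=[0,0,0,0,0])

```text
t: 9.7
eef_pos: [522.9, 301.2, 61.8]
tcp_rot: [-0.01, 1.566, -2.721]
ft_force: [1.1, 0.6, 0.3]
opening: 0.103
```

```bash
python3 - <<'E'
from h import *
plan((524.5,302,46.5)); print(env.state()['ft_force'].round(1))
E
```

```text
[[15.3, -0.0, -1.8], 'units', [0.0307, -0.0001, -0.0037], 'tool y ang', np.float64(-65.36)]
[1.1 0.6 0.3]
```

Request:
carry_out([
  [0.02,0,0],
  [0.008,0,0],
  [0.002,0,0],
  [0,0,0],
  [0,0,0],
], grip=[1,1,1,1,1], turn=[0,0,0,0,0])

```text
t: 10.2
eef_pos: [524.3, 302.3, 49.5]
tcp_rot: [3.073, 1.57, 0.362]
ft_force: [0.5, 0.3, -1.5]
opening: 0.102
```

Request:
carry_out([
  [0.004,0,0],
  [0.002,0,0],
  [0,0,0],
  [0,0,0],
], grip=[1,1,1,1], turn=[0,0,0,0])

```text
t: 10.6
eef_pos: [524.1, 302.2, 46.1]
tcp_rot: [2.957, 1.571, 0.246]
ft_force: [-0.7, -1.1, 2.1]
opening: 0.106
```

Touching the desk at +2 N. I'll release and rise.

Request:
carry_out([
  [0,0,0],
  [0,0,0],
  [0,0,0],
  [0,0,0],
  [0,0,0],
], grip=[-1,-1,-1,-1,-1], turn=[0,0,0,0,0])

```text
t: 11.1
eef_pos: [524.1, 302.2, 45.9]
tcp_rot: [2.586, 1.571, -0.126]
ft_force: [-0.0, -0.4, -0.6]
opening: 0.47
```

Request:
carry_out([
  [-0.04,0,0],
  [-0.08,0,0],
  [-0.08,0,0],
  [0,0,0],
  [0,0,0],
], grip=[-0.4,-0.4,-0.4,-0.4,-0.4], turn=[0,0,0,0,0])

```text
t: 11.6
eef_pos: [524.1, 302.2, 146.5]
tcp_rot: [3.095, 1.569, 0.384]
ft_force: [-0.4, -0.5, 0.2]
opening: 0.699
```

```bash
python3 - <<'E'
from h import *
import pickle
i=pickle.load(open('w1.pkl','rb'));a=cv2.imread('pics/w1.png')
m=[cv2.resize(a[y-25:y+25,x-32:x+32],None,fx=6,fy=6,interpolation=cv2.INTER_CUBIC) for x,y in [(196,150),(337,162)]]
cv2.imwrite('pics/m.png',np.hstack(m)); print(env.state()['opening'])
plan((414,208,150))
E
```

```text
0.6993333440450228
[[-3.7, 39.7, 139.4], 'units', [-0.0074, 0.0794, 0.2788], 'tool y ang', np.float64(-65.34)]
```

View pics/m.png

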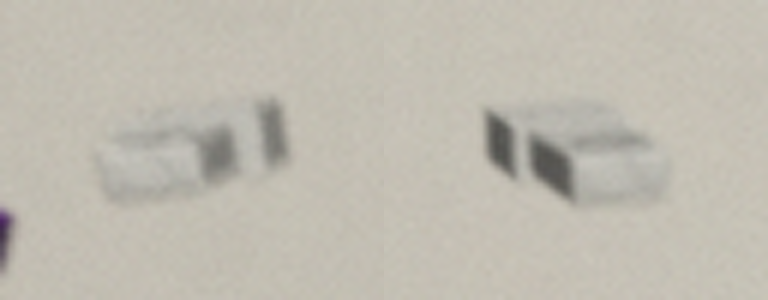

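In the montage C's long axis runs about +10° in world and A's about -5°. I'll go above C.

Request:
carry_out([
  [0,0.02,0.07],
  [0,0.02,0.07],
  [0,0.02,0.07],
  [0,0.019,0.069],
  [0,0,0],
], grip=[-0.4,-0.4,-0.4,-0.4,-0.4], turn=[0,0,0,0,0.04])

```text
t: 12.1
eef_pos: [409.8, 205.9, 144.7]
tcp_rot: [0.04, 1.565, -2.798]
ft_force: [0.1, 1.1, 0.3]
opening: 0.705
```

Request:
carry_out([
  [0,0,0],
  [0,0,0],
  [0,0,0],
  [0,0,0],
], grip=[-0.4,-0.4,-0.4,-0.4], turn=[0.04,0,0,0])

```text
t: 12.5
eef_pos: [413.6, 208.1, 145.4]
tcp_rot: [0.186, 1.57, -2.774]
ft_force: [-0.8, -0.3, -0.4]
opening: 0.702
```

```bash
python3 - <<'E'
from h import *
i=cams.camera_info('wrist');a=cams.read_camera('wrist');cv2.imwrite('pics/w5.png',a)
p,R,s=tool();print(p,R.round(3)[:,1],s['joints'].round(2))
cv2.imwrite('pics/w5c.png',cv2.resize(a[100:260,150:370],None,fx=3.5,fy=3.5,interpolation=cv2.INTER_CUBIC))
E
```

```text
[413.66406999 208.12848107 145.516292  ] [ 0.18  -0.984  0.   ] [ 0.32  0.38  2.04 -0.    0.72  1.71]
```

View pics/w5c.png

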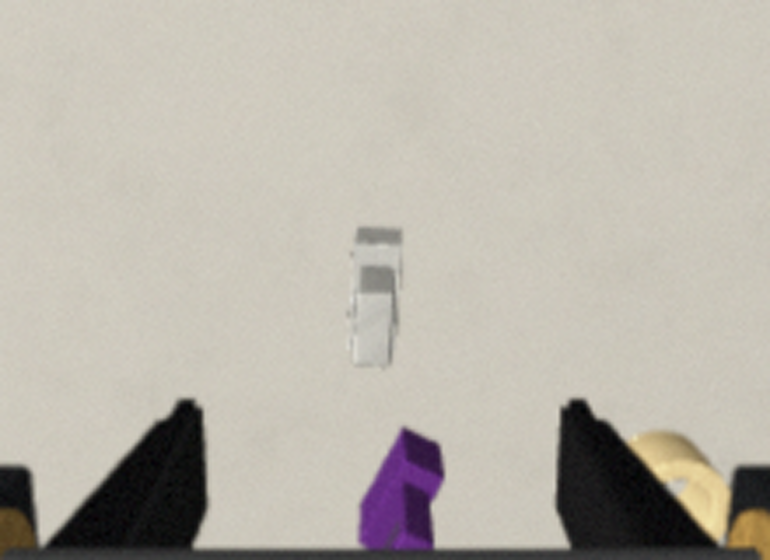

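C's tab top is at crop (359,292), (394,292), (390,367), (350,365). The purple one is below at (405,490) and the bushing at lower right.

```bash
python3 - <<'E'
from h import *
t=onz('wrist',crop([(359,292),(394,292),(390,367),(351,366)],150,100,3.5),62);print(t.round(1),t.mean(0))
u=t[[2,3]].mean(0)-t[[0,1]].mean(0);print('x axis',np.degrees(np.arctan2(u[1],u[0])),np.linalg.norm(u))
s=onz('wrist',crop([(354,243),(402,243)],150,100,3.5),28);print(s.round(1),np.linalg.norm(s[1]-s[0]))
plan((*t.mean(0)[:2],46),np.degrees(np.arctan2(u[1],u[0]))+90)
E
```

```text
[[426.5 216.1  62. ]
 [428.1 207.3  62. ]
 [408.3 204.7  62. ]
 [406.7 214.7  62. ]] [417.41657404 210.69267017  62.        ]
x axis -174.12870603682288 19.92774624481243
[[432.1 219.2  28. ]
 [434.5 205.7  28. ]] 13.71377420225568
[[99.5, -1.9, -4.2], 'units', [0.199, -0.0037, -0.0085], 'tool y ang', np.float64(-79.61), 'turn deg(world z)', np.float64(-4.52), 'turn units (tool x)', np.float64(0.0251)]
```

C measures about 14 mm thick, so it is the middle block. Descend and grip.

Request:
carry_out([
  [0,-0.004,-0.0085],
  [0.06,0,0],
  [0.06,0,0],
  [0.05,0,0],
  [0.029,0,0],
], grip=[-0.4,-0.4,-0.4,-0.4,-0.4], turn=[0.025,0,0,0,0])

```text
t: 13.05
eef_pos: [417.0, 210.7, 44.6]
tcp_rot: [0.236, 1.569, -2.803]
ft_force: [0.7, 0.3, 0.5]
opening: 0.699
```

Request:
carry_out([
  [0,0,0],
  [0,0,0],
  [0,0,0],
  [0,0,0],
  [0,0,0],
], grip=[1,1,1,1,1], turn=[0,0,0,0,0])

```text
t: 13.55
eef_pos: [417.9, 210.9, 47.1]
tcp_rot: [-2.947, 1.57, 0.295]
ft_force: [0.7, -0.6, 0.3]
opening: 0.337
```

Request:
carry_out([
  [0,0,0],
  [0,0,0],
  [0,0,0],
  [0,0,0],
  [0,0,0],
], grip=[1,1,1,1,1], turn=[0,0,0,0,0])

```text
t: 14.05
eef_pos: [417.7, 210.8, 46.5]
tcp_rot: [-3.124, 1.571, 0.118]
ft_force: [-0.6, -0.4, 3.6]
opening: 0.105
```

Request:
carry_out([
  [-0.04,0,0],
  [-0.08,0,0],
  [-0.08,0,0],
  [-0.03,0,0],
  [0,0,0],
], grip=[1,1,1,1,1], turn=[0,0,0,0,0])

```text
t: 14.55
eef_pos: [418.3, 211.1, 163.2]
tcp_rot: [-2.925, 1.567, 0.317]
ft_force: [0.2, 0.2, -1.8]
opening: 0.102
```

```bash
python3 - <<'E'
from h import *
plan((506.2,-2.6,102),-65.35); print(env.state()['opening'],env.state()['eef_pos'])
E
```

```text
[[61.3, 221.5, -65.8], 'units', [0.1226, 0.443, -0.1316], 'tool y ang', np.float64(-84.24), 'turn deg(world z)', np.float64(18.89), 'turn units (tool x)', np.float64(-0.1049)]
0.10243585892449951 [418.25814592 211.10544562 163.23595099]
```

Request:
carry_out([
  [0,0.0886,-0.0263],
  [0,0.0886,-0.0263],
  [0,0.0886,-0.0263],
  [0,0.0886,-0.0263],
  [0,0.0886,-0.0263],
], grip=[1,1,1,1,1], turn=[0,0,0,0,0])

```text
t: 15.05
eef_pos: [505.2, -4.8, 159.9]
tcp_rot: [-0.266, 1.569, 2.976]
ft_force: [0.9, 0.7, 0.0]
opening: 0.106
```

Request:
carry_out([
  [0,0,0],
  [0.04,0,0],
  [0.06,0,0],
  [0.02,0,0],
  [0,0,0],
], grip=[1,1,1,1,1], turn=[-0.035,-0.035,-0.035,0,0])

```text
t: 15.55
eef_pos: [504.3, -2.8, 99.5]
tcp_rot: [-0.565, 1.567, 3.004]
ft_force: [-0.1, 0.0, -0.8]
opening: 0.106
```

Request:
carry_out([
  [0,0,0],
  [0,0,0],
  [0,0,0],
], grip=[1,1,1], turn=[0,0,0])

```text
t: 15.85
eef_pos: [505.6, -2.9, 102.3]
tcp_rot: [2.561, 1.569, -0.151]
ft_force: [-0.5, 0.5, -1.3]
opening: 0.103
```

```bash
python3 - <<'E'
from h import *
plan((506.2,-2.6,92),-65.35); print(env.state()['eef_pos'],env.state()['ft_force'])
E
```

```text
[[10.3, -0.1, -0.6], 'units', [0.0206, -0.0001, -0.0013], 'tool y ang', np.float64(-65.38), 'turn deg(world z)', np.float64(0.03), 'turn units (tool x)', np.float64(-0.0002)]
[505.62489648  -2.91714448 102.29611595] [-0.46093077  0.49640575 -1.33642778]
```

Request:
carry_out([
  [0.01,0,0],
  [0.008,0,0],
  [0.003,0,0],
  [0,0,0],
  [0,0,0],
], grip=[1,1,1,1,1], turn=[0,0,0,0,0])

```text
t: 16.35
eef_pos: [505.3, -3.0, 90.9]
tcp_rot: [-0.358, 1.571, -3.07]
ft_force: [-0.3, -0.0, -1.7]
opening: 0.105
```

Request:
carry_out([
  [0.002,0,0],
  [0,0,0],
  [0,0,0],
], grip=[1,1,1], turn=[0,0,0])

```text
t: 16.65
eef_pos: [505.3, -3.0, 90.0]
tcp_rot: [2.618, 1.571, -0.093]
ft_force: [0.6, -0.2, -1.1]
opening: 0.105
```

Request:
carry_out([
  [0.001,0,0],
  [0,0,0],
  [0,0,0],
], grip=[1,1,1], turn=[0,0,0])

```text
t: 16.95
eef_pos: [505.3, -3.0, 89.6]
tcp_rot: [2.62, 1.57, -0.091]
ft_force: [-0.9, 0.2, 1.1]
opening: 0.103
```

Request:
carry_out([
  [0.001,0,0],
  [0,0,0],
  [0,0,0],
], grip=[1,1,1], turn=[0,0,0])

```text
t: 17.25
eef_pos: [505.4, -3.0, 89.2]
tcp_rot: [2.603, 1.57, -0.109]
ft_force: [-0.7, 0.1, 4.4]
opening: 0.099
```

Request:
carry_out([
  [0.001,0,0],
  [0,0,0],
  [0,0,0],
], grip=[1,1,1], turn=[0,0,0])

```text
t: 17.55
eef_pos: [505.4, -2.9, 88.8]
tcp_rot: [2.584, 1.57, -0.127]
ft_force: [-1.8, 1.3, 7.4]
opening: 0.104
```

Request:
carry_out([
  [0,-0.001,0],
  [0,0,0],
  [0,0,0],
], grip=[1,1,1], turn=[0,0,0])

```text
t: 17.85
eef_pos: [505.4, -2.7, 88.6]
tcp_rot: [2.367, 1.57, -0.344]
ft_force: [0.4, -2.6, 5.3]
opening: 0.104
```

Request:
carry_out([
  [0,-0.001,0],
  [0,0,0],
  [0,0,0],
], grip=[1,1,1], turn=[0,0,0])

```text
t: 18.15
eef_pos: [505.4, -2.6, 88.6]
tcp_rot: [2.164, 1.569, -0.547]
ft_force: [1.1, -6.7, 3.9]
opening: 0.104
```

Request:
carry_out([
  [0,0.0014,0],
  [0,0,0],
  [0,0,0],
], grip=[1,1,1], turn=[0,0,0])

```text
t: 18.45
eef_pos: [505.4, -2.8, 88.6]
tcp_rot: [2.567, 1.57, -0.144]
ft_force: [0.5, -1.1, 5.9]
opening: 0.104
```

Request:
carry_out([
  [0.001,0,0],
  [0,0,0],
  [0,0,0],
], grip=[1,1,1], turn=[0,0,0])

```text
t: 18.75
eef_pos: [505.4, -2.8, 88.2]
tcp_rot: [2.549, 1.57, -0.162]
ft_force: [-0.6, -2.2, 6.5]
opening: 0.107
```

Request:
carry_out([
  [0.001,0.0003,0],
  [0,0,0],
  [0,0,0],
], grip=[1,1,1], turn=[0,0,0])

```text
t: 19.05
eef_pos: [505.4, -2.8, 87.9]
tcp_rot: [2.72, 1.57, 0.008]
ft_force: [-1.0, -1.2, 9.7]
opening: 0.106
```

Request:
carry_out([
  [0.001,0,0],
  [0,0,0],
  [0,0,0],
], grip=[1,1,1], turn=[0,0,0])

```text
t: 19.35
eef_pos: [505.5, -2.8, 87.5]
tcp_rot: [2.682, 1.57, -0.03]
ft_force: [-1.5, -1.6, 11.7]
opening: 0.102
```

The middle block also stops at the mouth. Force rises at the spring rate (about 8 N/mm) with no sinking and no sideways play, so it doesn't fit. I'll take it out and stand it back in its place.

Request:
carry_out([
  [-0.01,0,0],
  [-0.03,0,0],
  [-0.06,0,0],
  [-0.05,0,0],
  [0,0,0],
], grip=[1,1,1,1,1], turn=[0,0,0,0,0])

```text
t: 19.85
eef_pos: [506.0, -2.7, 164.3]
tcp_rot: [2.65, 1.567, -0.061]
ft_force: [0.9, 1.0, -1.2]
opening: 0.104
```

Request:
carry_out([
  [0,-0.0924,-0.0036],
  [0,-0.0924,-0.0036],
  [0,-0.0924,-0.0036],
  [0,-0.0924,-0.0036],
  [0,-0.0924,-0.0036],
], grip=[1,1,1,1,1], turn=[0,0,0,0,0])

```text
t: 20.35
eef_pos: [415.4, 212.2, 160.9]
tcp_rot: [-0.197, 1.569, -2.909]
ft_force: [0.3, 0.4, -0.3]
opening: 0.099
```

Request:
carry_out([
  [0,0,0],
  [0.08,0,0],
  [0.08,0,0],
  [0,0,0],
  [0,0,0],
], grip=[1,1,1,1,1], turn=[0,0,0,0,0])

```text
t: 20.85
eef_pos: [416.8, 210.4, 81.7]
tcp_rot: [-0.097, 1.568, -2.808]
ft_force: [-0.9, 0.1, -0.7]
opening: 0.105
```

Request:
carry_out([
  [0,0,0],
  [0,0,0],
], grip=[1,1], turn=[0,0])

```text
t: 21.05
eef_pos: [417.7, 210.9, 83.4]
tcp_rot: [3.029, 1.568, 0.317]
ft_force: [0.8, 0.5, -0.5]
opening: 0.103
```

Request:
carry_out([
  [0.04,0,0],
  [0.026,0,0],
  [0.004,0,0],
  [0,0,0],
  [0,0,0],
], grip=[1,1,1,1,1], turn=[0,0,0,0,0])

```text
t: 21.55
eef_pos: [417.4, 211.0, 47.9]
tcp_rot: [3.011, 1.569, 0.299]
ft_force: [-1.2, -1.0, -0.4]
opening: 0.104
```

Request:
carry_out([
  [0.002,0,0],
  [0,0,0],
  [0,0,0],
], grip=[1,1,1], turn=[0,0,0])

```text
t: 21.85
eef_pos: [417.4, 211.0, 46.5]
tcp_rot: [3.002, 1.569, 0.291]
ft_force: [0.2, -0.0, 6.5]
opening: 0.106
```

Request:
carry_out([
  [0,0,0],
  [0,0,0],
  [0,0,0],
  [0,0,0],
  [0,0,0],
], grip=[-0.4,-0.4,-0.4,-0.4,-0.4], turn=[0,0,0,0,0])

```text
t: 22.35
eef_pos: [417.0, 210.9, 45.9]
tcp_rot: [1.029, 1.571, -1.682]
ft_force: [0.2, -0.2, 0.6]
opening: 0.469
```

Request:
carry_out([
  [-0.04,0,0],
  [-0.08,0,0],
  [-0.08,0,0],
  [0,0,0],
  [0,0,0],
], grip=[-0.4,-0.4,-0.4,-0.4,-0.4], turn=[0,0,0,0,0])

```text
t: 22.85
eef_pos: [417.1, 210.9, 146.5]
tcp_rot: [3.021, 1.569, 0.31]
ft_force: [-0.9, 0.1, 0.0]
opening: 0.698
```

```bash
python3 - <<'E'
from h import *
plan((588,194,145),-95); print(env.state()['eef_pos'],env.state()['ft_force'],env.state()['opening'])
E
```

```text
[[1.8, 86.7, -148.3], 'units', [0.0036, 0.1734, -0.2965], 'tool y ang', np.float64(-65.34), 'turn deg(world z)', np.float64(-29.66), 'turn units (tool x)', np.float64(0.1648)]
[417.09024074 210.92111564 146.51168173] [-0.88397365  0.11103031  0.0490704 ] 0.6984983090221148
```

Request:
carry_out([
  [0,0.0434,-0.074],
  [0,0.0434,-0.074],
  [0,0.0434,-0.074],
  [0,0.0434,-0.074],
  [0,0,0],
], grip=[-0.4,-0.4,-0.4,-0.4,-0.4], turn=[0,0,0,0,0.04])

```text
t: 23.35
eef_pos: [591.3, 192.7, 143.5]
tcp_rot: [0.476, 1.57, -2.364]
ft_force: [-0.6, -0.2, -0.2]
opening: 0.7
```

Request:
carry_out([
  [0,0,0],
  [0,0,0],
  [0,0,0],
  [0,0,0],
  [0,0,0],
], grip=[-0.4,-0.4,-0.4,-0.4,-0.4], turn=[0.042,0.042,0.041,0,0])

```text
t: 23.85
eef_pos: [587.3, 193.6, 144.7]
tcp_rot: [0.32, 1.569, -2.906]
ft_force: [-0.1, -0.7, 0.5]
opening: 0.701
```

```bash
python3 - <<'E'
from h import *
i=cams.camera_info('wrist');a=cams.read_camera('wrist');cv2.imwrite('pics/w6.png',a)
p,R,s=tool();print(p,R.round(3)[:,1],s['joints'].round(2))
cv2.imwrite('pics/w6c.png',cv2.resize(a[100:260,150:370],None,fx=3.5,fy=3.5,interpolation=cv2.INTER_CUBIC))
E
```

```text
[587.40021967 193.67319783 145.01343893] [-0.084 -0.996  0.   ] [ 0.21  0.57  1.66 -0.    0.91  1.87]
```

View pics/w6c.png

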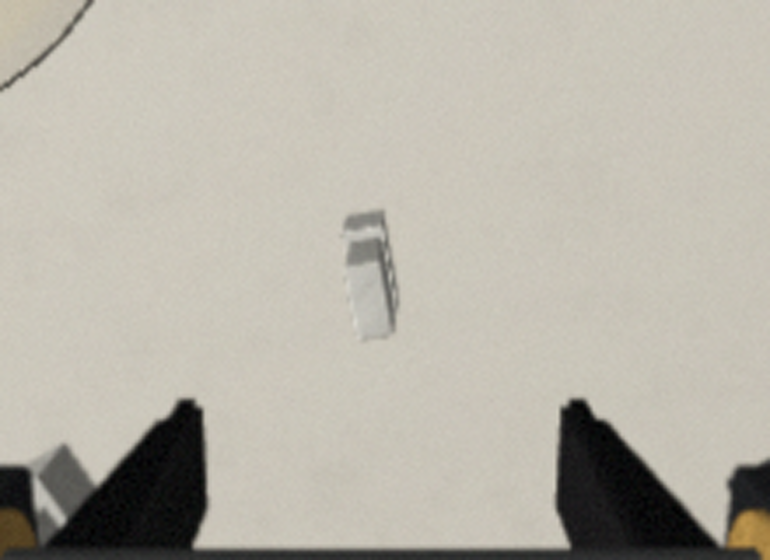

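A's tab top is at crop (347,264), (380,260), (394,334), (359,339), and thick block B shows at the lower left.

```bash
python3 - <<'E'
from h import *
t=onz('wrist',crop([(347,264),(380,260),(394,334),(359,339)],150,100,3.5),62);print(t.round(1),t.mean(0))
u=t[[2,3]].mean(0)-t[[0,1]].mean(0);print('x axis',np.degrees(np.arctan2(u[1],u[0])),np.linalg.norm(u))
plan((*t.mean(0)[:2],46),np.degrees(np.arctan2(u[1],u[0]))+90)
E
```

```text
[[609.4 200.1  62. ]
 [609.8 191.7  62. ]
 [590.2 189.8  62. ]
 [589.6 198.8  62. ]] [599.75158447 195.09797864  62.        ]
x axis -175.3943781488111 19.76329266611899
[[99.0, -2.5, -12.3], 'units', [0.198, -0.005, -0.0246], 'tool y ang', np.float64(-94.84), 'turn deg(world z)', np.float64(9.44), 'turn units (tool x)', np.float64(-0.0525)]
```

Request:
carry_out([
  [0,-0.005,-0.0246],
  [0.06,0,0],
  [0.06,0,0],
  [0.05,0,0],
  [0.028,0,0],
], grip=[-0.4,-0.4,-0.4,-0.4,-0.4], turn=[-0.027,-0.0255,0,0,0])

```text
t: 24.4
eef_pos: [599.3, 195.0, 44.7]
tcp_rot: [0.145, 1.568, -2.918]
ft_force: [-0.0, -0.7, -0.2]
opening: 0.7
```

Request:
carry_out([
  [0,0,0],
  [0,0,0],
  [0,0,0],
  [0,0,0],
  [0,0,0],
], grip=[1,1,1,1,1], turn=[0,0,0,0,0])

```text
t: 24.9
eef_pos: [600.5, 195.2, 47.8]
tcp_rot: [-3.017, 1.569, 0.201]
ft_force: [1.4, 0.5, -0.6]
opening: 0.333
```

Request:
carry_out([
  [0,0,0],
  [0,0,0],
  [0,0,0],
  [0,0,0],
  [0,0,0],
], grip=[1,1,1,1,1], turn=[0,0,0,0,0])

```text
t: 25.4
eef_pos: [600.2, 195.1, 47.0]
tcp_rot: [-3.121, 1.571, 0.097]
ft_force: [-0.1, 0.4, 1.7]
opening: 0.102
```

Request:
carry_out([
  [-0.04,0,0],
  [-0.08,0,0],
  [-0.08,0,0],
  [-0.03,0,0],
  [0,0,0],
], grip=[1,1,1,1,1], turn=[0,0,0,0,0])

```text
t: 25.9
eef_pos: [601.0, 195.4, 164.3]
tcp_rot: [-3.011, 1.567, 0.207]
ft_force: [0.6, 0.7, -0.9]
opening: 0.105
```

```bash
python3 - <<'E'
from h import *
plan((505.7,-2.8,102),-65.35); print(env.state()['opening'],env.state()['eef_pos'],env.state()['ft_force'])
E
```

```text
[[61.7, 190.3, 110.5], 'units', [0.1234, 0.3806, 0.2209], 'tool y ang', np.float64(-85.59), 'turn deg(world z)', np.float64(20.24), 'turn units (tool x)', np.float64(-0.1124)]
0.10458551705164536 [600.95370423 195.3622651  164.2681856 ] [ 0.61344222  0.69813991 -0.88796601]
```

Request:
carry_out([
  [0,0.0761,0.0438],
  [0,0.0761,0.0438],
  [0,0.0761,0.0438],
  [0,0.0761,0.0438],
  [0,0.0761,0.0438],
], grip=[1,1,1,1,1], turn=[0,0,0,0,0])

```text
t: 26.4
eef_pos: [504.0, -4.2, 160.5]
tcp_rot: [-0.208, 1.569, 3.011]
ft_force: [0.8, -0.6, -0.5]
opening: 0.103
```

Request:
carry_out([
  [0,0,0],
  [0.04,0,0],
  [0.06,0,0],
  [0.02,0,0],
  [0,0,0],
], grip=[1,1,1,1,1], turn=[-0.0375,-0.0375,-0.037,0,0])

```text
t: 26.9
eef_pos: [504.7, -2.8, 100.2]
tcp_rot: [-0.563, 1.567, 3.004]
ft_force: [-0.0, 0.2, -0.7]
opening: 0.103
```

Request:
carry_out([
  [0,0,0],
  [0,0,0],
  [0,0,0],
], grip=[1,1,1], turn=[0,0,0])

```text
t: 27.2
eef_pos: [506.0, -2.9, 102.8]
tcp_rot: [2.569, 1.569, -0.144]
ft_force: [-0.1, -0.1, -0.7]
opening: 0.104
```

```bash
python3 - <<'E'
from h import *
plan((505.8,-2.8,92),-65.35); print(env.state()['eef_pos'],env.state()['ft_force'])
E
```

```text
[[10.8, -0.2, 0.2], 'units', [0.0215, -0.0004, 0.0003], 'tool y ang', np.float64(-65.47), 'turn deg(world z)', np.float64(0.12), 'turn units (tool x)', np.float64(-0.0007)]
[506.00495792  -2.91110131 102.75875801] [-0.07963203 -0.09240494 -0.6726774 ]
```

Request:
carry_out([
  [0.012,-0.0004,0],
  [0.01,0,0],
  [0.003,0,0],
  [0,0,0],
  [0,0,0],
], grip=[1,1,1,1,1], turn=[0,0,0,0,0])

```text
t: 27.7
eef_pos: [505.6, -2.8, 89.4]
tcp_rot: [-0.647, 1.571, 2.923]
ft_force: [-0.1, 0.1, -0.9]
opening: 0.106
```

Request:
carry_out([
  [0.002,0,0],
  [0.002,0,0],
  [0,0,0],
  [0,0,0],
], grip=[1,1,1,1], turn=[0,0,0,0])

```text
t: 28.1
eef_pos: [505.5, -2.8, 87.4]
tcp_rot: [2.606, 1.571, -0.107]
ft_force: [-0.3, 0.6, -0.6]
opening: 0.105
```

Request:
carry_out([
  [0.002,0,0],
  [0,0,0],
  [0,0,0],
], grip=[1,1,1], turn=[0,0,0])

```text
t: 28.4
eef_pos: [505.6, -2.8, 86.4]
tcp_rot: [2.748, 1.571, 0.035]
ft_force: [-0.8, 0.5, -0.8]
opening: 0.1
```

The thin block is past the lead-in with no force. Continuing down in steps.

Request:
carry_out([
  [0.002,0,0],
  [0.002,0,0],
  [0.002,0,0],
  [0,0,0],
  [0,0,0],
], grip=[1,1,1,1,1], turn=[0,0,0,0,0])

```text
t: 28.9
eef_pos: [505.5, -2.8, 83.4]
tcp_rot: [-3.102, 1.571, 0.468]
ft_force: [1.3, -0.1, -1.2]
opening: 0.104
```

Request:
carry_out([
  [0.003,0,0],
  [0.003,0,0],
  [0.003,0,0],
  [0,0,0],
  [0,0,0],
], grip=[1,1,1,1,1], turn=[0,0,0,0,0])

```text
t: 29.4
eef_pos: [505.5, -2.8, 78.9]
tcp_rot: [-0.951, 1.571, 2.619]
ft_force: [-0.1, -0.4, -0.7]
opening: 0.103
```

Request:
carry_out([
  [0.003,0,0],
  [0.003,0,0],
  [0.003,0,0],
  [0,0,0],
  [0,0,0],
], grip=[1,1,1,1,1], turn=[0,0,0,0,0])

```text
t: 29.9
eef_pos: [505.5, -2.8, 74.4]
tcp_rot: [-0.368, 1.571, -3.081]
ft_force: [1.1, -0.4, -1.5]
opening: 0.104
```

Request:
carry_out([
  [0.003,0,0],
  [0.003,0,0],
  [0.002,0,0],
  [0,0,0],
  [0,0,0],
], grip=[1,1,1,1,1], turn=[0,0,0,0,0])

```text
t: 30.4
eef_pos: [505.6, -2.8, 70.4]
tcp_rot: [2.506, 1.571, -0.207]
ft_force: [-0.8, -0.0, -0.9]
opening: 0.106
```

Request:
carry_out([
  [0.002,0,0],
  [0,0,0],
  [0,0,0],
], grip=[1,1,1], turn=[0,0,0])

```text
t: 30.7
eef_pos: [505.5, -2.8, 69.4]
tcp_rot: [2.673, 1.571, -0.04]
ft_force: [-0.1, 0.1, -0.4]
opening: 0.105
```

Request:
carry_out([
  [0.001,0,0],
  [0,0,0],
  [0,0,0],
], grip=[1,1,1], turn=[0,0,0])

```text
t: 31.0
eef_pos: [505.6, -2.8, 69.0]
tcp_rot: [2.538, 1.571, -0.174]
ft_force: [0.7, -0.6, 0.0]
opening: 0.105
```

It slides freely to the floor. A quick sideways play check will confirm the slack.

Request:
carry_out([
  [-0.002,0.0016,0],
  [0,0,0],
  [0,0,0],
], grip=[1,1,1], turn=[0,0,0])

```text
t: 31.3
eef_pos: [505.9, -3.5, 70.0]
tcp_rot: [2.882, 1.571, 0.169]
ft_force: [-1.3, -0.7, -0.2]
opening: 0.104
```

Request:
carry_out([
  [0,-0.0032,0],
  [0,0,0],
  [0,0,0],
], grip=[1,1,1], turn=[0,0,0])

```text
t: 31.6
eef_pos: [505.3, -2.1, 70.0]
tcp_rot: [2.323, 1.57, -0.39]
ft_force: [-0.3, -0.8, -1.1]
opening: 0.106
```

Request:
carry_out([
  [0,-0.0008,0],
  [0,0,0],
  [0,0,0],
], grip=[1,1,1], turn=[0,0,0])

```text
t: 31.9
eef_pos: [505.3, -2.0, 70.0]
tcp_rot: [2.183, 1.57, -0.53]
ft_force: [2.0, -5.1, -2.1]
opening: 0.107
```

Request:
carry_out([
  [0,-0.0008,0],
  [0,0,0],
  [0,0,0],
], grip=[1,1,1], turn=[0,0,0])

```text
t: 32.2
eef_pos: [505.3, -1.9, 70.0]
tcp_rot: [2.042, 1.57, -0.671]
ft_force: [1.3, -7.7, -2.8]
opening: 0.101
```

Request:
carry_out([
  [0,0.0056,0],
  [0,0,0],
  [0,0,0],
], grip=[1,1,1], turn=[0,0,0])

```text
t: 32.5
eef_pos: [505.7, -3.6, 69.9]
tcp_rot: [-0.94, 1.57, 2.631]
ft_force: [-0.5, 1.7, 0.0]
opening: 0.104
```

The play is about 1.5 mm, so the gap is about 13.5 mm: 12 fits, 14 does not. I'll centre it, set it down, release and rise.

Request:
carry_out([
  [0,-0.0024,0],
  [0.002,0,0],
  [0.001,0,0],
  [0,0,0],
  [0,0,0],
], grip=[1,1,1,1,1], turn=[0,0,0,0,0])

```text
t: 33.0
eef_pos: [505.6, -2.7, 68.7]
tcp_rot: [2.834, 1.57, 0.121]
ft_force: [-0.3, 2.0, 4.8]
opening: 0.105
```

Request:
carry_out([
  [0,0,0],
  [0,0,0],
  [0,0,0],
  [0,0,0],
  [0,0,0],
], grip=[-0.4,-0.4,-0.4,-0.4,-0.4], turn=[0,0,0,0,0])

```text
t: 33.5
eef_pos: [505.6, -2.8, 68.4]
tcp_rot: [2.457, 1.571, -0.256]
ft_force: [0.2, -0.2, 0.1]
opening: 0.466
```

Request:
carry_out([
  [-0.02,0,0],
  [-0.06,0,0],
  [-0.06,0,0],
  [-0.06,0,0],
  [0,0,0],
], grip=[-0.4,-0.4,-0.4,-0.4,-0.4], turn=[0,0,0,0,0])

```text
t: 34.0
eef_pos: [506.9, -2.9, 172.5]
tcp_rot: [2.578, 1.564, -0.135]
ft_force: [0.6, -0.4, 0.6]
opening: 0.703
```

Request:
carry_out([
  [0,0,0.08],
  [0,0,0.05],
  [0,0,0],
  [0,0,0],
], grip=[-0.4,-0.4,-0.4,-0.4], turn=[0,0,0,0])

```text
t: 34.4
eef_pos: [446.7, -30.0, 168.7]
tcp_rot: [2.572, 1.57, -0.142]
ft_force: [-0.6, -0.9, -0.2]
opening: 0.701
```

```bash
python3 - <<'E'
from h import *
i=cams.camera_info('wrist');a=cams.read_camera('wrist');s=cams.read_camera('scene')
print(env.state()['eef_pos'],env.state()['t'])
A=cv2.resize(a[60:240,140:380],(480,360),interpolation=cv2.INTER_CUBIC);B=cv2.resize(s[150:285,150:330],(480,360),interpolation=cv2.INTER_CUBIC)[:, :]
cv2.imwrite('pics/w7.png',np.hstack([A[:,:400],B[:,:400]]))
E
```

```text
[447.23448516 -29.72172512 168.50340219] 34.5
```

View pics/w7.png

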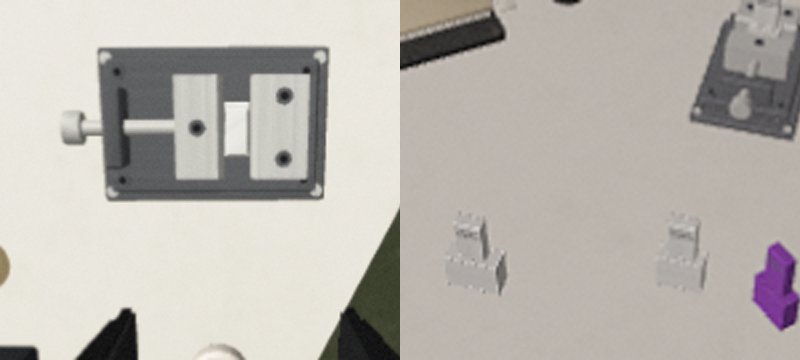

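The left half shows the thin block centred in the gap, on rows 102–155 with the jaws on 74–180. The right half shows the other two blocks upright on the desk. The gripper is clear, so I'll hand in.

```bash
python3 -c "
from cell import env
print(env.job_done())"
```

```text
the job is handed in; nothing more can be done
None
```

I tried the blocks from thickest to thinnest. The 12 mm block is the one that fits, and it now stands on the gap's floor about midway along. I handed the job in at about 34.5 s of robot time; the hand-in gives no verdict.

- **16 mm block:** It stopped in the lead-in at about 9 N. I took it out and stood it back where it had been.
- **14 mm block:** It also stopped at the mouth, at a peak of about 13 N, which is roughly 1.1 mm of head travel against the 2.5 mm limit. The force rose at the spring rate and there was no sideways play. I stood it back in its own place.
- **12 mm block:** It slid down to the floor with no noticeable force. It had about 1.5 mm of sideways play, so the gap is about 13.5 mm.

**Last checks:** The final pictures show the thin block midway along the gap. The other two blocks are upright, more than 200 mm from the fixture, and the gripper is clear of everything. I never went near the loupe, bushing or knob, but I did not measure their positions again at the end.

**Disagreements:** My camera estimates of the gap (12.3–13 mm) were below the 13.5 mm I felt, but both point to the same block. During its trial the 14 mm block sat about 0.8 mm lower than the lead-in geometry predicts. It still did not slide in, and the measured play confirms it is too thick.

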